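# Seat four reagent vessels in their matching adapter plates

## Task

Put each of the four amber-glass vessels into the adapter plate whose recess has its outline: the wide jar in the large round one, the slim vial in the small round one, the square bottle in the square one and the flat flask in the oblong one. Each must end standing upright on the floor of its recess and released; set them down gently, never tip one over, and leave the beaker and the tip box where they are.

Things in the scene. Friction and masses are not known exactly. Their poses are not given: they have to be found in the camera images.
- jar: closed amber-glass vessel with a white screw cap, standing upright on the bench; origin at the centre of its underside, z up. Wide, squat and round: 54 mm diameter up to 44 mm, then a lid 52 mm wide to 58 mm total height. About 0.16 kg.
- vial: closed amber-glass vessel with a white screw cap, standing upright on the bench; origin at the centre of its underside, z up. Slim and round: 30 mm diameter up to 58 mm, tapering to a cap 23 mm wide, 80 mm total height. About 0.07 kg.
- square_bottle: closed amber-glass vessel with a white screw cap, standing upright on the bench; origin at the centre of its underside, z up. Square: 40 x 40 mm up to 62 mm with its sides along its x and y, then neck and round cap 26 mm wide, 86 mm total height. About 0.15 kg.
- flat_flask: closed amber-glass vessel with a white screw cap, standing upright on the bench; origin at the centre of its underside, z up. Flat oblong: 62 mm along its x, 26 mm along its y, up to 62 mm, then neck and round cap 21 mm wide, 83 mm total height. About 0.14 kg.
- jar_plate: aluminium adapter plate fixed to the bench, 96 x 96 mm, 12 mm thick, with one dark-lined recess 8 mm deep in the middle of its top (recess floor 4 mm above the bench); origin at the centre of the plate's underside, z up, x and y parallel to its edges. The recess is round, 70 mm diameter, for the wide jar, 8 mm of play on every side of the matching vessel.
- vial_plate: aluminium adapter plate fixed to the bench, 96 x 96 mm, 12 mm thick, with one dark-lined recess 8 mm deep in the middle of its top (recess floor 4 mm above the bench); origin at the centre of the plate's underside, z up, x and y parallel to its edges. The recess is round, 46 mm diameter, for the slim vial, 8 mm of play on every side of the matching vessel.
- square_plate: aluminium adapter plate fixed to the bench, 96 x 96 mm, 12 mm thick, with one dark-lined recess 8 mm deep in the middle of its top (recess floor 4 mm above the bench); origin at the centre of the plate's underside, z up, x and y parallel to its edges. The recess is square, 56 x 56 mm, parallel to the plate's edges, for the square bottle, 8 mm of play on every side of the matching vessel.
- flask_plate: aluminium adapter plate fixed to the bench, 96 x 96 mm, 12 mm thick, with one dark-lined recess 8 mm deep in the middle of its top (recess floor 4 mm above the bench); origin at the centre of the plate's underside, z up, x and y parallel to its edges. The recess is oblong, 78 mm along the plate's x and 42 mm along its y, for the flat flask, 8 mm of play on every side of the matching vessel.
- beaker: empty glass beaker, 70 mm wide, 90 mm tall, beyond the work; leave it alone. Origin at the centre of its underside.
- tip_box: blue pipette-tip box with clear lid, 65 x 90 mm (x, y), 63 mm tall, beyond the work; leave it alone. Origin at the centre of its underside.
There are look-alikes about, which are no part of the job. Leave any green look-alike of the flask_plate alone.

How it is judged (in metres and radians):
At the end, for the whole second after the job is handed in: Each vessel's centre is within 13 mm (horizontally) of the centre of its own plate, its underside less than 7 mm above the plate's underside (on the recess floor, not on the rim), upright within 0.1 rad, at rest and released; beaker and tip box within 30 mm of where they started (horizontal distance between jar and jar_plate below 0.013 m and z of jar in the frame of jar_plate below 0.007 m and angle between each of jar, vial, square_bottle, flat_flask's own z axis and vertical below 0.1 rad and linear speed of each of jar, vial, square_bottle, flat_flask below 0.02 m/s and contact force between the fingers and jar below 0.1 N and horizontal distance between vial and vial_plate below 0.013 m and z of vial in the frame of vial_plate below 0.007 m and contact force between the fingers and vial below 0.1 N and horizontal distance between square_bottle and square_plate below 0.013 m and z of square_bottle in the frame of square_plate below 0.007 m and contact force between the fingers and square_bottle below 0.1 N and horizontal distance between flat_flask and flask_plate below 0.013 m and z of flat_flask in the frame of flask_plate below 0.007 m and contact force between the fingers and flat_flask below 0.1 N and distance of each of beaker, tip_box from where it was at the start of the episode below 0.03 m); the robot touches nothing.
It fails at once if a vessel is tipped over (leans more than 0.7 rad) (angle between any of jar, vial, square_bottle, flat_flask's own z axis and vertical above 0.7 rad).
It fails at once if a vessel is dropped or slammed onto its plate (more than 40 N between them) (contact force between jar and jar_plate above 40 N or contact force between vial and vial_plate above 40 N or contact force between square_bottle and square_plate above 40 N or contact force between flat_flask and flask_plate above 40 N).
It fails at once if the beaker or the tip box is pushed more than 30 mm away (distance of any of beaker, tip_box from where it was at the start of the episode above 0.03 m).
It also fails if it takes over 128 s, if anything falls off the work surface, if the arm or the gripper's body presses on something with over 40 N, if the wrist force passes 120 N, or if a joint passes its speed limit or range.

## Robot

A 6-joint arm with a two-finger parallel gripper is mounted at the origin on the work surface. World frame = base frame: x ahead of the robot, y to its left, z up, the work surface at z = 0. Lengths are in m, angles in degrees, forces in N, time in s.
With the tool pointing down it reaches from about 0.4 to 0.825 m from the base axis. Payload 7 kg.
Tool frame: the origin (TCP) lies on the centre line of the jaws, within the pads' length; the fingertips stand 8 mm ahead of it and the grasp point (between the pads) lies 11 mm behind it; z points along the fingers, y is the line along which they close (so a half turn about z gives the same grasp; the last joint's range is limited). The gripper opens to 88 mm and grips with 3 to 60 N. Pads are 19 mm wide; open, the fingers measure 130 mm over their backs; the gripper's body (78 mm by 193 mm) begins 47 mm behind the grasp point.
Start: joints at [82.798, 20.546, 0.682, 0, -70.136, -16.507], TCP at [0.271, 0.618, 0.235] pointing down, gripper open.
Joint ranges: [-176.03, 176.03], [-82.01, 121.73], [-58.28, 71.71], [-173.87, 95.51], [-174.79, -0.11], [-173.66, 173.66]. Speed limits (degrees/s): [136.94, 136.94, 172.46, 180, 180, 180].

## Interface

Orientations are given as [roll, pitch, yaw] about the fixed x, y, z axes, in that order (R = Rz(yaw) Ry(pitch) Rx(roll)).
In Python, from plant import ctrl, vision gives the robot as it stands. The module is installed in compiled form; this text tells all that it offers.
- The arm moves only by the tool move_arm, never from a script. Its argument "moves" is one flat list of numbers, 7 for each row, row after row: the finger opening in cm, from 0 to 8.76, then the shift along the tool's x, y, z in cm, then the turn, a rotation vector about the tool's x, y, z in rad. A call has 1 to 8 rows; each row shifts and turns the commanded pose from where the row before left it, along the tool's axes as they then stand; what a row does not reach is not made up. A row lasts 1/10 s, in which the tool goes at most 50 mm and 8.59 degrees, less where a joint would pass 70% of its speed; a pose out of reach is approached as far as the arm can. A call with a gripper value outside its range is refused whole. The fingers move at their own pace and stop on an object; the grip force is fixed at half the most. Time passes only in rows, so rows that do not move let the fingers close. It gives the time, the measured TCP pose, the force, the opening and the grip force at its end, in the units of the state.
- ctrl.get_obs(): the state, without advancing time (a new reading comes with each control period).
- vision.snapshot(name): name is "scene" or "side" or "wrist"; returns (picture, depth): 384x512x3 uint8, red, green, blue; 384x512 float32, m along the optical axis (not along the pixel's ray), 0 where there is no reading.
- vision.camera_model(name): a dict with "vertical_fov" (degrees; the focal length in pixels is half the picture's height over the tangent of half this angle, whatever the lens; pixels are square), "cx", "cy" (the principal point, pixels), "cam_to_world" (4x4, takes a point from camera to world coordinates). Camera axes: x right, y down, z forward; pixel columns grow to the right and rows downward; lengths in m; the calibration is good to about 2 mm. The wrist camera is an equidistant fisheye: a pixel r from the principal point sees the ray r / f radians off the axis. A picture is of the moment at which its call begins: read the wrist's pose just before it. camera_model takes no time and is no camera call; for the wrist camera it gives the pose at the moment of the call.
- ctrl.close_job(): hands the job in; it is judged then, once.
The state is a dict: "clock": time; "joint_pos": joint angles; "qvel": joint speeds; "tau": joint torques, N m; "tool_pos": TCP position; "orientation": TCP orientation; "force": force on the tool from outside, world axes, zero at the start; "moment": the same for the moment, N m; "opening": finger opening in m; "gripper_force": force on a finger pad.
Only numpy, scipy, OpenCV 4.12 (cv2) and the standard library are available. Lean on these libraries where they do the work, as an engineer would, in place of code of your own. Each camera call takes 0.05 s, during which the arm holds its last target. There are 200 camera calls.

## Working session

There is one attempt and no reset: what is moved stays moved. The work goes in short steps, Python scripts to look and compute and a tool call to move; the robot and the scene stay as the last step left them, time stands still between calls to the robot, and variables do not carry over. Pictures are saved under pics/ and viewed, at most 14 in all, crops included, and the job is handed in when it is done.

Besides the shell and the picture viewer there is one more tool, called after "Emit:" in YAML: its name, and indented under it one key for each argument. move_arm: Moves the arm, as the interface text tells. Its arguments: {"type":"object","properties":{"moves":{"type":"array"}},"required":["moves"]}

```bash
mkdir -p pics
python3 - <<'E'
from plant import ctrl, vision
import cv2,numpy as np
o=ctrl.get_obs();print(o['clock'],o['tool_pos'],o['orientation'],o['opening'])
for n in ['scene','side']:
    p,d=vision.snapshot(n);m=vision.camera_model(n);print(n,m)
    np.savez(f'pics/{n}0.npz',p=p,d=d,T=m['cam_to_world'],v=m['vertical_fov'],c=[m['cx'],m['cy']])
    cv2.imwrite(f'pics/{n}0.png',cv2.resize(p[:,:,::-1],(800,600)))
E
```

```text
0.0 [0.27124725 0.61759143 0.23359282] [ 1.79904078e+02 -9.32127075e-03 -2.37149521e+01] 0.08755851995082235
scene {'vertical_fov': 42.27850039629435, 'cx': 254.91262237434933, 'cy': 199.3293494917511, 'cam_to_world': array([[-8.27923013e-01,  3.49345680e-01, -4.38749452e-01,
         1.17678984e+00],
       [ 5.60840769e-01,  5.14233797e-01, -6.48861491e-01,
         9.06322064e-01],
       [-1.05716171e-03, -7.83275940e-01, -6.21673294e-01,
         9.26306094e-01],
       [ 0.00000000e+00,  0.00000000e+00,  0.00000000e+00,
         1.00000000e+00]])}
side {'vertical_fov': 54.95094051452748, 'cx': 254.18671674348724, 'cy': 192.80577141248466, 'cam_to_world': array([[ 0.86968726, -0.34927199,  0.34878811,  0.22271235],
       [-0.49338127, -0.63629586,  0.59304511, -0.61121642],
       [ 0.01479838, -0.6878493 , -0.72570266,  0.78902103],
       [ 0.        ,  0.        ,  0.        ,  1.        ]])}
```

View pics/scene0.png

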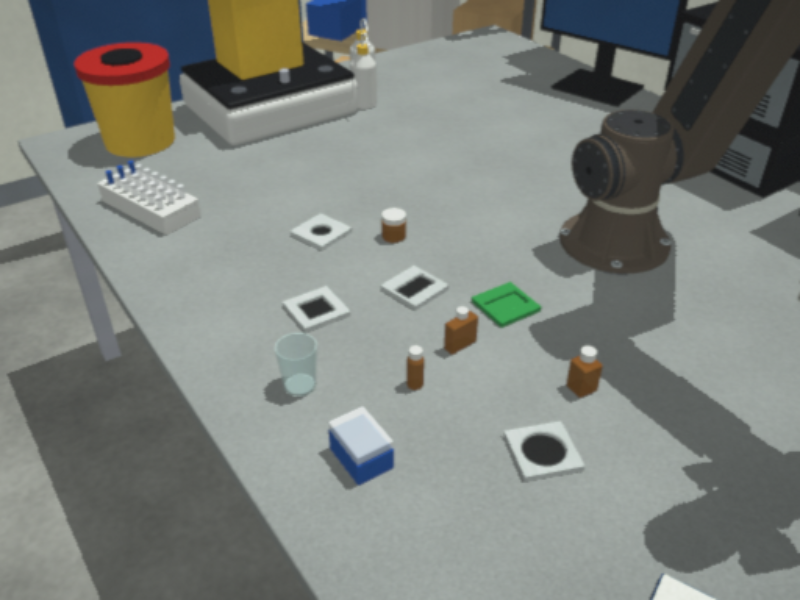

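View pics/side0.png

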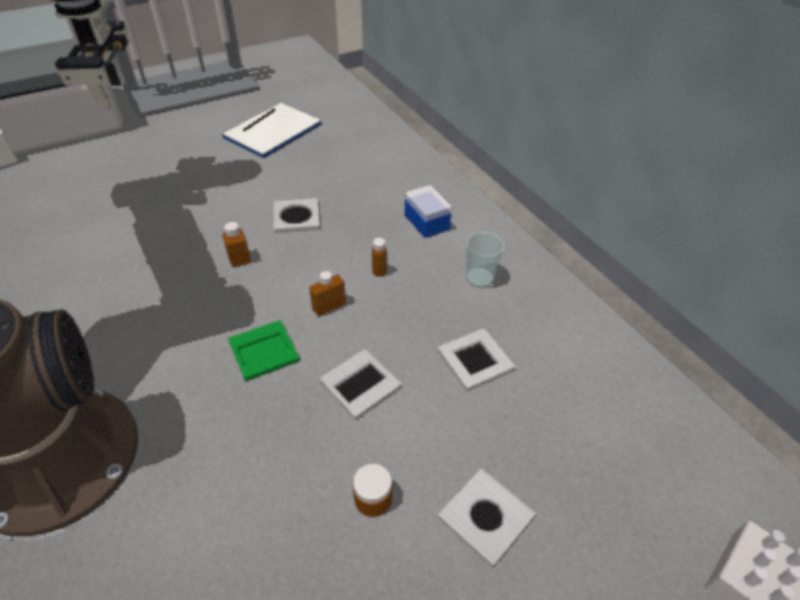

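The scene view (800x600) shows:
- **Vessels:** jar (393,225), flask (460,330), vial (415,368), square bottle (585,372).
- **Plates:** vial plate (321,231), square plate (316,308), flask plate in aluminium (414,287), jar plate (544,450).
- **Look-alike:** the green oblong plate at (506,303). The described plate is aluminium, so the one at (414,287) is the real one.

The side view agrees: flask plate (360,382), green plate (263,350).

```bash
cat > h.py <<'E'
import numpy as np,cv2
def cloud(n):
    z=np.load(f'pics/{n}.npz');p,d,T,c=z['p'],z['d'],z['T'],z['c'];f=192/np.tan(np.radians(z['v'])/2)
    v,u=np.mgrid[:384,:512]
    P=np.stack([(u-c[0])/f*d,(v-c[1])/f*d,d],-1)@T[:3,:3].T+T[:3,3]
    return p,d,P,T,f,c
def plane(uv,T,f,c,h):
    r=np.c_[(uv-c)/f,np.ones(len(uv))]@T[:3,:3].T
    return T[:3,3]+r*((h-T[2,3])/r[:,2])[:,None]
E
python3 - <<'E'
from h import *
import cv2
for n in ['scene0','side0']:
    p,d,P,T,f,c=cloud(n);hsv=cv2.cvtColor(p,cv2.COLOR_RGB2HSV).astype(int)
    H,S,V=hsv[...,0],hsv[...,1],hsv[...,2]
    ws=(d>0)&(np.hypot(P[...,0],P[...,1])<0.95)&(np.hypot(P[...,0],P[...,1])>0.3)&(P[...,0]>0)
    print(n)
    for name,m in [('amber',ws&(H<16)&(S>130)&(P[...,2]>.006)&(P[...,2]<.1)),('white',ws&(S<40)&(V>165)&(P[...,2]<.12)),('green',ws&(H>45)&(H<75)&(S>130))]:
        k,L,st,ce=cv2.connectedComponentsWithStats(m.astype(np.uint8))
        for i in range(1,k):
            if st[i,4]<40: continue
            q=P[L==i];z=q[:,2]
            cs=cv2.findContours((L==i).astype(np.uint8),cv2.RETR_EXTERNAL,cv2.CHAIN_APPROX_NONE)[0][0][:,0].astype(float)
            h=0.012 if np.median(z)<.025 else np.median(z)
            r=cv2.minAreaRect(plane(cs,T,f,c,h)[:,:2].astype(np.float32)*1000)
            print(name,ce[i].round()*1.5625,st[i,4],'z',np.percentile(z,[3,50,97]).round(3),'mean',q[:,:2].mean(0).round(3),'rect',[np.round(a) for a in r])
E
```

```text
scene0
amber [459.375  329.6875] 266 z [0.01  0.049 0.063] mean [0.494 0.092] rect [array([498.,  99.]), array([110.,  50.]), np.float64(51.0)]
amber [585.9375 365.625 ] 113 z [0.054 0.061 0.066] mean [0.39  0.295] rect [array([388., 292.]), array([43., 42.]), np.float64(84.0)]
amber [414.0625 371.875 ] 91 z [0.007 0.043 0.064] mean [0.619 0.131] rect [array([623., 137.]), array([69., 24.]), np.float64(55.0)]
amber [584.375 387.5  ] 56 z [0.008 0.02  0.043] mean [0.395 0.306] rect [array([383., 302.]), array([43., 26.]), np.float64(46.0)]
white [314.0625  93.75  ] 265 z [0.08  0.09  0.098] mean [ 0.244 -0.876] rect [array([ 244., -875.]), array([278.,  46.]), np.float64(0.0)]
white [375.    340.625] 39657 z [-0.005 -0.001  0.013] mean [ 0.585 -0.064] rect [array([ 477., -265.]), array([1527.,  798.]), np.float64(63.0)]
white [187.5 200. ] 44 z [0.044 0.048 0.054] mean [ 0.723 -0.601] rect [array([ 729., -600.]), array([52., 27.]), np.float64(27.0)]
white [704.6875 334.375 ] 104 z [-0.004 -0.001  0.002] mean [0.091 0.312] rect [array([105., 325.]), array([66., 48.]), np.float64(79.0)]
[... 3795 characters left out ...]
oat64(88.0)]
white [359.375 381.25 ] 705 z [0.009 0.012 0.015] mean [ 0.454 -0.102] rect [array([ 454., -101.]), array([96., 96.]), np.float64(11.0)]
white [371.875 481.25 ] 452 z [0.053 0.058 0.06 ] mean [ 0.379 -0.286] rect [array([ 380., -286.]), array([50., 51.]), np.float64(89.0)]
white [485.9375 514.0625] 1552 z [0.009 0.012 0.015] mean [ 0.504 -0.387] rect [array([ 505., -385.]), array([96., 96.]), np.float64(16.0)]
white [734.375 571.875] 297 z [0.047 0.05  0.052] mean [ 0.716 -0.608] rect [array([ 718., -602.]), array([61., 30.]), np.float64(44.0)]
green [264.0625 348.4375] 982 z [0.003 0.011 0.015] mean [0.341 0.039] rect [array([339.,  38.]), array([100.,  94.]), np.float64(88.0)]
```

Run:
```python
from h import *
A=[]
for n in ['scene0','side0']:
    p,d,P,T,f,c=cloud(n);hsv=cv2.cvtColor(p,cv2.COLOR_RGB2HSV).astype(int)
    H,S,V=hsv[...,0],hsv[...,1],hsv[...,2]
    A.append(P[(d>0)&(H<18)&(S>110)&(P[...,2]>.015)&(P[...,2]<.075)])
    X=P[...,:2]
    for nm,xy in dict(jar=(.535,.361),vial=(.505,-.385),sq=(.65,-.152),fl=(.454,-.101)).items():
        m=(np.abs(X-np.array(xy)).max(-1)<.045)&(V<90)&(d>0)
        cs=np.vstack([q[:,0] for q in cv2.findContours(m.astype(np.uint8),0,1)[0]]).astype(float)
        print(n,nm,[np.round(a) for a in cv2.minAreaRect(plane(cs,T,f,c,.012)[:,:2].astype(np.float32)*1000)])
A=np.vstack(A)
for nm,xy in dict(jar=(.38,-.286),vial=(.612,.122),sq=(.381,.287),fl=(.484,.085)).items():
    q=A[np.linalg.norm(A[:,:2]-xy,axis=1)<.05]
    # robust: drop outliers with few neighbours
    from scipy.spatial import cKDTree
    t=cKDTree(q[:,:2]);k=np.array([len(x) for x in t.query_ball_point(q[:,:2],.004)]);q=q[k>3]
    print(nm,len(q),[np.round(a) for a in cv2.minAreaRect(q[:,:2].astype(np.float32)*1000)], q[:,2].max())
```

```text
scene0 jar [array([539., 362.]), array([62., 61.]), np.float64(13.0)]
scene0 vial [array([ 511., -382.]), array([25., 35.]), np.float64(56.0)]
scene0 sq [array([ 655., -148.]), array([43., 49.]), np.float64(89.0)]
scene0 fl [array([460., -98.]), array([68., 32.]), np.float64(11.0)]
side0 jar [array([532., 355.]), array([54., 62.]), np.float64(62.0)]
side0 vial [array([ 502., -388.]), array([39., 41.]), np.float64(61.0)]
side0 sq [array([ 647., -154.]), array([51., 50.]), np.float64(87.0)]
side0 fl [array([ 453., -105.]), array([72., 37.]), np.float64(11.0)]
jar 231 [array([ 385., -286.]), array([62., 48.]), np.float64(48.0)] 0.04532727083849786
vial 249 [array([612., 123.]), array([37., 26.]), np.float64(50.0)] 0.06653787885709539
sq 542 [array([385., 288.]), array([45., 46.]), np.float64(85.0)] 0.07247117933443248
fl 655 [array([486.,  83.]), array([69., 32.]), np.float64(8.0)] 0.06916391160481605
```

Every measured height and size matches the description. Square bottle first: turn to about -5° yaw and go above it.

Emit:
move_arm:
  moves: [8.7,0,0,0,0,0,-0.11,8.7,0,0,0,0,0,-0.11,8.7,0,0,0,0,0,-0.11]

```text
clock: 0.4
tool_pos: [0.2713, 0.6177, 0.234]
orientation: [179.9, 0.0, -4.5]
force: [0.2, -0.7, -0.4]
opening: 0.0869
gripper_force: 0.0
```

Emit:
move_arm:
  moves: [8.7,1.75,4,0,0,0,0,8.7,1.75,4,0,0,0,0,8.7,1.75,4,0,0,0,0,8.7,1.75,4,0,0,0,0,8.7,1.75,4,0,0,0,0,8.7,1.75,4,0,0,0,0,8.7,1.75,4,0,0,0,0,8.7,1.75,4,0,0,0,0]

```text
clock: 1.2
tool_pos: [0.3842, 0.2855, 0.2344]
orientation: [180.0, 0.0, -4.8]
force: [0.8, -0.2, -0.2]
opening: 0.0871
gripper_force: 0.0
```

```bash
cat >> h.py <<'E'
def look(name):
    from plant import ctrl,vision
    o=ctrl.get_obs();m=vision.camera_model('wrist');p,d=vision.snapshot('wrist')
    cv2.imwrite(f'pics/{name}.png',p[:,:,::-1])
    f=192/np.tan(np.radians(m['vertical_fov'])/2)
    v,u=np.mgrid[:384,:512];a,b=u-m['cx'],v-m['cy'];r=np.hypot(a,b)+1e-9;t=r/f
    D=np.stack([a/r*np.tan(t),b/r*np.tan(t),np.ones_like(t)],-1)
    T=m['cam_to_world'];W=D@T[:3,:3].T;P=T[:3,3]+W*d[...,None]
    print('t',o['clock'],'tcp',o['tool_pos'].round(4),o['orientation'].round(1),'open',o['opening'],'F',o['force'].round(1))
    return o,p,d,P,W,T[:3,3]
def onplane(W,C,h): return C+W*((h-C[2])/W[...,2])[...,None]
def go(o,x,y,yaw):
    t=o['tool_pos'];a=np.radians(yaw);dx,dy=x-t[0],y-t[1]
    turn=-((yaw-o['orientation'][2]+180)%360-180)
    print('turn rad %.3f  then shift cm x %.2f y %.2f  tcp z %.2f cm'%(np.radians(turn),100*(dx*np.cos(a)+dy*np.sin(a)),100*(dx*np.sin(a)-dy*np.cos(a)),100*t[2]))
def vessel(o,p,d,P,W,C,xy,top,rad=.06):
    hs=cv2.cvtColor(p,cv2.COLOR_RGB2HSV).astype(int)
    m=((hs[...,0]<18)&(hs[...,1]>110)&(P[...,2]>.012)&(P[...,2]<top+.008)&(np.linalg.norm(P[...,:2]-xy,axis=-1)<rad)&(d>0))
    q=P[m];s=q[q[:,2]>top-.008]
    w=((hs[...,1]<60)&(hs[...,2]>130)&(P[...,2]>top+.006)&(P[...,2]<top+.05)&(np.linalg.norm(P[...,:2]-xy,axis=-1)<rad)&(d>0))
    k=P[w]
    for n,e in (('amber all',q),('amber top',s),('cap',k)):
        if len(e)>10: print(n,len(e),'z',np.percentile(e[:,2],[2,50,98]).round(3),[np.round(a,1) for a in cv2.minAreaRect(e[:,:2].astype(np.float32)*1000)])
E
python3 - <<'E'
from h import *
r=look('w1');vessel(*r,(.383,.288),.062);go(r[0],.383,.288,-5)
E
```

```text
t 1.2 tcp [0.3842 0.2855 0.2344] [180.    0.   -4.8] open 0.08707354850709487 F [ 0.8 -0.2 -0.2]
amber all 461 z [0.017 0.061 0.063] [array([383.5, 285.3]), array([34.4, 36.9]), np.float64(83.1)]
amber top 339 z [0.055 0.062 0.064] [array([383.5, 285.3]), array([34.4, 36.9]), np.float64(83.1)]
cap 404 z [0.075 0.086 0.088] [array([381.9, 285. ]), array([20. , 25.4]), np.float64(89.4)]
turn rad 0.004  then shift cm x -0.14 y -0.24  tcp z 23.44 cm
```

View pics/w1.png

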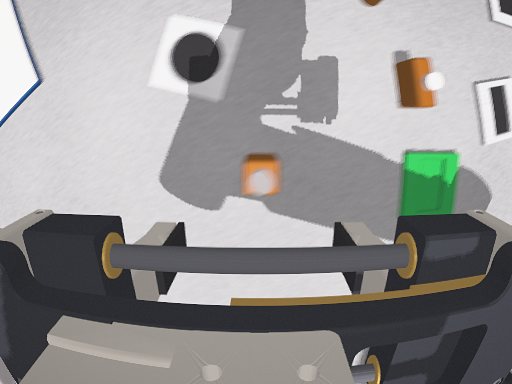

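The wrist view shows the square bottle at (261,175), centred between the fingers at (0.383, 0.285), and its sides line up with the jaws to within 2°. Descending to grasp.

Emit:
move_arm:
  moves: [8.7,0,0,4,0,0,0.03,8.7,0,0,4,0,0,0,8.7,0,0,4,0,0,0,8.7,0,0,4,0,0,0,8.7,0,0,2,0,0,0,8.7,0,0,1,0,0,0,8.7,0,0,1,0,0,0,8.7,0,0,0,0,0,0]

```text
clock: 2.05
tool_pos: [0.384, 0.2873, 0.034]
orientation: [180.0, 0.0, -6.5]
force: [0.1, -1.2, -0.9]
opening: 0.0869
gripper_force: 0.0
```

Emit:
move_arm:
  moves: [3.2,0,0,0,0,0,0,3.2,0,0,0,0,0,0,3.2,0,0,0,0,0,0,3.2,0,0,0,0,0,0,3.2,0,0,0,0,0,0,3.2,0,0,0,0,0,0,3.2,0,0,0,0,0,0,3.2,0,0,0,0,0,0]

```text
clock: 2.85
tool_pos: [0.3842, 0.2875, 0.0347]
orientation: [-180.0, -0.0, -6.5]
force: [0.6, -0.1, 1.9]
opening: 0.0399
gripper_force: 29.9
```

Emit:
move_arm:
  moves: [3.2,0,0,-1,0,0,0,3.2,0,0,-3,0,0,0,3.2,0,0,-4,0,0,-0.04,3.2,0,0,-4,0,0,-0.04,3.2,0,0,-3,0,0,0,3.2,0,0,0,0,0,0]

```text
clock: 3.45
tool_pos: [0.3857, 0.2892, 0.1896]
orientation: [-179.6, -0.3, -1.9]
force: [0.4, -0.2, -1.8]
opening: 0.0399
gripper_force: 29.9
```

Emit:
move_arm:
  moves: [3.2,0.8,1.3,0,0,0,0,3.2,2,3,0,0,0,0,3.2,2,3,0,0,0,0,3.2,2,3,0,0,0,0,3.2,2,3,0,0,0,0,3.2,2,3,0,0,0,0,3.2,2,3,0,0,0,0,3.2,2,3,0,0,0,0]

```text
clock: 4.25
tool_pos: [0.5246, 0.058, 0.1843]
orientation: [180.0, 0.1, -1.9]
force: [0.7, 0.0, -0.7]
opening: 0.0399
gripper_force: 29.9
```

Emit:
move_arm:
  moves: [3.2,2,3,0,0,0,0,3.2,2,3,0,0,0,0,3.2,2,3,0,0,0,0,3.2,2,3,0,0,0,0,3.2,2,3,0,0,0,0,3.2,2,3,0,0,0,0,3.2,1,1.7,0,0,0,0,3.2,0,0,0,0,0,0]

```text
clock: 5.05
tool_pos: [0.6479, -0.1441, 0.1831]
orientation: [180.0, 0.1, -2.1]
force: [-0.4, 0.0, -1.0]
opening: 0.0399
gripper_force: 29.9
```

```bash
cat >> h.py <<'E'
def plate(o,p,d,P,W,C,xy):
    hs=cv2.cvtColor(p,cv2.COLOR_RGB2HSV).astype(int)
    G=onplane(W,C,.012);near=np.abs(G[...,:2]-xy).max(-1)<.075
    for n,m in (('plate',near&(d>0)&(P[...,2]>.0075)&(P[...,2]<.02)&(hs[...,1]<60)),('recess',near&(hs[...,2]<100)&(P[...,2]<.02)&(d>0))):
        k,L,st,ce=cv2.connectedComponentsWithStats(m.astype(np.uint8))
        if k<2: continue
        i=1+np.argmax(st[1:,4]);e=G[L==i]
        print(n,'px',ce[i].round(),st[i,4],[np.round(a,1) for a in cv2.minAreaRect(e[:,:2].astype(np.float32)*1000)])
E
python3 - <<'E'
from h import *
r=look('w2');plate(*r,(.65,-.152));go(r[0],.65,-.152,-2)
E
```

```text
t 5.05 tcp [ 0.6479 -0.1441  0.1831] [ 1.8e+02  1.0e-01 -2.1e+00] open 0.0399341597854421 F [-0.4  0.  -1. ]
plate px [269. 162.] 3786 [array([ 652. , -152.8]), array([96.3, 95.3]), np.float64(87.7)]
recess px [266. 172.] 2206 [array([ 653.1, -152.3]), array([52.4, 51.9]), np.float64(87.9)]
turn rad -0.002  then shift cm x 0.24 y 0.78  tcp z 18.31 cm
```

View pics/w2.png

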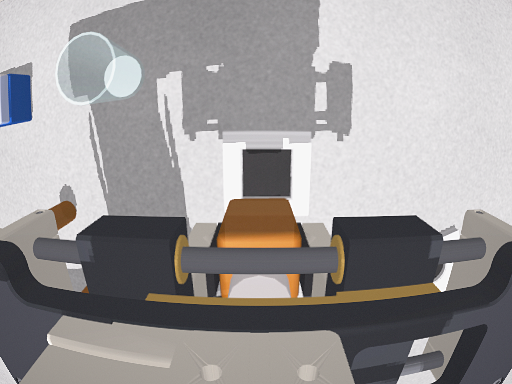

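The wrist view shows the square recess at (266,172), with the bottle hanging upright in the jaws just before it. Plate centre is (0.652, -0.1525). Shift, then lower to just above the floor.

Emit:
move_arm:
  moves: [3.2,0.45,0.85,0,0,0,0,3.2,0,0,3,0,0,0,3.2,0,0,3.5,0,0,0,3.2,0,0,3,0,0,0,3.2,0,0,2,0,0,0,3.2,0,0,1.5,0,0,0,3.2,0,0,0.7,0,0,0,3.2,0,0,0,0,0,0]

```text
clock: 5.9
tool_pos: [0.6518, -0.1501, 0.0471]
orientation: [180.0, 0.1, -1.9]
force: [-0.2, -0.3, -1.5]
opening: 0.0396
gripper_force: 29.9
```

Emit:
move_arm:
  moves: [3.2,0,0.2,0.3,0,0,0,3.2,0,0,0.3,0,0,0,3.2,0,0,0.1,0,0,0,3.2,0,0,0,0,0,0]

```text
clock: 6.3
tool_pos: [0.652, -0.1525, 0.0409]
orientation: [-180.0, -0.0, -1.9]
force: [0.6, 0.2, -0.5]
opening: 0.0396
gripper_force: 29.9
```

Emit:
move_arm:
  moves: [3.2,0,0,0.1,0,0,0,3.2,0,0,0.05,0,0,0,3.2,0,0,0.05,0,0,0,3.2,0,0,0,0,0,0]

```text
clock: 6.7
tool_pos: [0.652, -0.1524, 0.0388]
orientation: [180.0, -0.0, -1.9]
force: [-0.7, -0.4, 0.6]
opening: 0.0397
gripper_force: 29.9
```

Emit:
move_arm:
  moves: [3.2,0,0,0.05,0,0,0,3.2,0,0,0.05,0,0,0,3.2,0,0,0,0,0,0]

```text
clock: 7.0
tool_pos: [0.652, -0.1524, 0.0387]
orientation: [180.0, -0.0, -1.9]
force: [-3.0, 1.7, 8.2]
opening: 0.0399
gripper_force: 29.9
```

Floor contact at 8 N. Release, rise and head for the vial.

Emit:
move_arm:
  moves: [8.7,0,0,0,0,0,0,8.7,0,0,0,0,0,0,8.7,0,0,0,0,0,0,8.7,0,0,0,0,0,0,8.7,0,0,-1,0,0,0,8.7,0,0,-4,0,0,0,8.7,0,0,-5,0,0,0,8.7,0,0,-5,0,0,0]

```text
clock: 7.8
tool_pos: [0.6515, -0.1525, 0.1897]
orientation: [180.0, 0.0, -1.9]
force: [1.7, -0.4, 0.4]
opening: 0.0867
gripper_force: 0.0
```

Run:
```python
from h import *
r=look('w3');vessel(*r,(.652,-.1525),.066);go(r[0],.612,.123,-2)
```

```text
t 7.8 tcp [ 0.6515 -0.1525  0.1897] [180.    0.   -1.9] open 0.0866735812717429 F [ 1.7 -0.4  0.4]
amber all 1140 z [0.016 0.065 0.067] [array([ 650.5, -152.6]), array([39.9, 38.5]), np.float64(88.1)]
amber top 864 z [0.061 0.066 0.067] [array([ 650.5, -152.7]), array([39.8, 38.3]), np.float64(87.8)]
cap 670 z [0.085 0.09  0.092] [array([ 650. , -152.1]), array([24.9, 24.9]), np.float64(88.5)]
turn rad 0.001  then shift cm x -4.91 y -27.40  tcp z 18.97 cm
```

Emit:
move_arm:
  moves: [8.7,-0.6,-3.5,0,0,0,0,8.7,-0.6,-3.5,0,0,0,0,8.7,-0.6,-3.5,0,0,0,0,8.7,-0.6,-3.5,0,0,0,0,8.7,-0.6,-3.5,0,0,0,0,8.7,-0.6,-3.5,0,0,0,0,8.7,-0.7,-3.5,0,0,0,0,8.7,-0.7,-2.9,0,0,0,0]

```text
clock: 8.65
tool_pos: [0.611, 0.125, 0.1882]
orientation: [-180.0, -0.1, -1.9]
force: [1.2, -1.3, 0.3]
opening: 0.0869
gripper_force: 0.0
```

Run:
```python
from h import *
r=look('w4');vessel(*r,(.612,.123),.058,.035);go(r[0],.612,.123,-2)
```

```text
t 8.65 tcp [0.611  0.125  0.1882] [-1.8e+02 -1.0e-01 -1.9e+00] open 0.0868539142855389 F [ 1.2 -1.3  0.3]
amber all 224 z [0.015 0.053 0.064] [array([622.1, 124.7]), array([ 6.8, 20.7]), np.float64(11.6)]
amber top 121 z [0.051 0.06  0.065] [array([622. , 124.5]), array([ 6.5, 20.3]), np.float64(11.1)]
cap 523 z [0.07  0.08  0.082] [array([611.5, 120.3]), array([22.1, 22.1]), np.float64(71.5)]
turn rad 0.002  then shift cm x 0.11 y 0.19  tcp z 18.82 cm
```

The square bottle is down: top at 66 mm, cap at 90 mm, 2 mm off centre. The vial is at (0.6115, 0.121).

Emit:
move_arm:
  moves: [8.7,0,0.4,0,0,0,0,8.7,0,0,4,0,0,0,8.7,0,0,4,0,0,0,8.7,0,0,4,0,0,0,8.7,0,0,2,0,0,0,8.7,0,0,1,0,0,0,8.7,0,0,0.4,0,0,0,8.7,0,0,0,0,0,0]

```text
clock: 9.5
tool_pos: [0.6117, 0.119, 0.0342]
orientation: [-180.0, -0.0, -1.9]
force: [0.5, -0.8, 0.4]
opening: 0.0868
gripper_force: 0.0
```

Emit:
move_arm:
  moves: [2.2,0,0,0,0,0,0,2.2,0,0,0,0,0,0,2.2,0,0,0,0,0,0,2.2,0,0,0,0,0,0,2.2,0,0,0,0,0,0,2.2,0,0,0,0,0,0,2.2,0,0,0,0,0,0,2.2,0,0,0,0,0,0]

```text
clock: 10.3
tool_pos: [0.6112, 0.1192, 0.0336]
orientation: [-180.0, -0.0, -1.9]
force: [-0.3, -1.1, 1.0]
opening: 0.0295
gripper_force: 30.0
```

Emit:
move_arm:
  moves: [2.2,0,0,-1,0,0,0,2.2,0,0,-3,0,0,0,2.2,0,0,-4,0,0,0,2.2,0,0,-4,0,0,0,2.2,0,0,-3,0,0,0,2.2,0,0,0,0,0,0,2.2,-0.5,1.2,0,0,0,0]

```text
clock: 11.0
tool_pos: [0.6062, 0.1081, 0.1848]
orientation: [-179.9, -0.1, -1.9]
force: [-0.1, 0.0, -2.6]
opening: 0.0295
gripper_force: 30.0
```

Emit:
move_arm:
  moves: [2.2,-0.5,3.2,0,0,0,0,2.2,-0.5,3.2,0,0,0,0,2.2,-0.5,3.2,0,0,0,0,2.2,-0.5,3.2,0,0,0,0,2.2,-0.5,3.2,0,0,0,0,2.2,-0.5,3.2,0,0,0,0,2.2,-0.5,3.2,0,0,0,0,2.2,-0.5,3.2,0,0,0,0]

```text
clock: 11.8
tool_pos: [0.5554, -0.1487, 0.1827]
orientation: [-180.0, 0.1, -1.9]
force: [1.1, 0.2, -0.5]
opening: 0.0293
gripper_force: 30.0
```

Emit:
move_arm:
  moves: [2.2,-0.6,3.2,0,0,0,0,2.2,-0.6,3.2,0,0,0,0,2.2,-0.6,3.2,0,0,0,0,2.2,-0.6,3.2,0,0,0,0,2.2,-0.6,3.2,0,0,0,0,2.2,-0.6,3.2,0,0,0,0,2.2,-0.6,3.2,0,0,0,0,2.2,-0.3,1.5,0,0,0,0]

```text
clock: 12.6
tool_pos: [0.5019, -0.3866, 0.1823]
orientation: [-180.0, 0.1, -2.1]
force: [-0.1, 0.4, -1.0]
opening: 0.0293
gripper_force: 30.0
```

Emit:
move_arm:
  moves: [2.2,0,0,0,0,0,0,2.2,0,0,0,0,0,0]

```text
clock: 12.8
tool_pos: [0.5032, -0.3843, 0.1828]
orientation: [-180.0, 0.1, -2.0]
force: [0.4, 0.2, -1.1]
opening: 0.0296
gripper_force: 30.0
```

Run:
```python
from h import *
r=look('w5');plate(*r,(.505,-.385));go(r[0],.505,-.385,-2)
```

```text
t 12.8 tcp [ 0.5032 -0.3843  0.1828] [-1.8e+02  1.0e-01 -2.0e+00] open 0.02957860608568841 F [ 0.4  0.2 -1.1]
plate px [261. 168.] 5464 [array([ 507.5, -386.2]), array([95.9, 96.5]), np.float64(16.4)]
recess px [261. 172.] 1146 [array([ 508.4, -386.3]), array([42. , 41.7]), np.float64(88.1)]
turn rad 0.000  then shift cm x 0.18 y 0.07  tcp z 18.28 cm
```

View pics/w5.png

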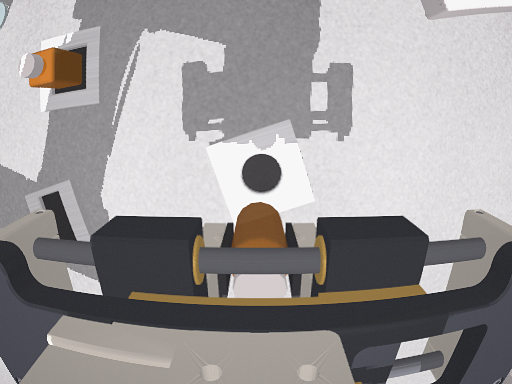

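The small round recess is at (261,172), with the vial upright in the jaws in front of it and the bottle seated at (60,68). Target (0.5065, -0.386).

Emit:
move_arm:
  moves: [2.2,0.35,0.15,0,0,0,0,2.2,0,0,3,0,0,0,2.2,0,0,3.5,0,0,0,2.2,0,0,3,0,0,0,2.2,0,0,2,0,0,0,2.2,0,0,1.5,0,0,0,2.2,0,0,0.8,0,0,0,2.2,0,0,0.2,0,0,0]

```text
clock: 13.65
tool_pos: [0.5075, -0.3854, 0.0428]
orientation: [-180.0, 0.1, -1.9]
force: [-0.8, 0.0, -1.6]
opening: 0.0292
gripper_force: 30.0
```

Emit:
move_arm:
  moves: [2.2,0,0,0.1,0,0,0,2.2,0,0,0.1,0,0,0,2.2,0,0,0.1,0,0,0,2.2,0,0,0,0,0,0]

```text
clock: 14.05
tool_pos: [0.5077, -0.3862, 0.0411]
orientation: [180.0, -0.0, -1.9]
force: [0.5, -0.6, -1.1]
opening: 0.0296
gripper_force: 30.0
```

Emit:
move_arm:
  moves: [2.2,0,0,0.1,0,0,0,2.2,0,0,0.1,0,0,0,2.2,0,0,0.05,0,0,0,2.2,0,0,0.05,0,0,0,2.2,0,0,0,0,0,0]

```text
clock: 14.55
tool_pos: [0.5075, -0.3862, 0.0376]
orientation: [180.0, 0.0, -1.9]
force: [0.0, 0.8, -0.7]
opening: 0.0293
gripper_force: 30.0
```

Emit:
move_arm:
  moves: [2.2,0,0,0.05,0,0,0,2.2,0,0,0.05,0,0,0,2.2,0,0,0,0,0,0]

```text
clock: 14.85
tool_pos: [0.5076, -0.3862, 0.0375]
orientation: [180.0, -0.0, -1.9]
force: [-2.2, 1.5, 7.3]
opening: 0.0292
gripper_force: 30.0
```

Floor contact at 7 N. Release, rise, and go above the jar.

Emit:
move_arm:
  moves: [8.7,0,0,0,0,0,0,8.7,0,0,0,0,0,0,8.7,0,0,0,0,0,0,8.7,0,0,0,0,0,0,8.7,0,0,-1,0,0,0,8.7,0,0,-4,0,0,0,8.7,0,0,-5,0,0,0,8.7,0,0,-5,0,0,0]

```text
clock: 15.65
tool_pos: [0.507, -0.3861, 0.1887]
orientation: [-180.0, 0.0, -1.9]
force: [2.0, -0.7, -0.7]
opening: 0.0855
gripper_force: 0.0
```

Run:
```python
from h import *
r=look('w6');vessel(*r,(.507,-.386),.062,.035);go(r[0],.382,-.286,-2)
```

```text
t 15.65 tcp [ 0.507  -0.3861  0.1887] [-180.     0.    -1.9] open 0.08546764417954122 F [ 2.  -0.7 -0.7]
amber all 427 z [0.016 0.061 0.068] [array([ 513. , -386.2]), array([28.8, 19.1]), np.float64(86.9)]
amber top 258 z [0.054 0.064 0.069] [array([ 512.9, -386.2]), array([28.8, 19. ]), np.float64(86.9)]
cap 519 z [0.078 0.084 0.086] [array([ 508. , -385.8]), array([21.7, 22.4]), np.float64(89.1)]
turn rad 0.001  then shift cm x -12.84 y -9.57  tcp z 18.87 cm
```

Emit:
move_arm:
  moves: [8.7,-2.1,-1.6,0,0,0,0,8.7,-2.1,-1.6,0,0,0,0,8.7,-2.1,-1.6,0,0,0,0,8.7,-2.1,-1.6,0,0,0,0,8.7,-2.1,-1.6,0,0,0,0,8.7,-2.1,-1.6,0,0,0,0,8.7,0,0,0,0,0,0]

```text
clock: 16.4
tool_pos: [0.3825, -0.2846, 0.1875]
orientation: [-180.0, -0.1, -1.9]
force: [0.3, 0.1, -0.4]
opening: 0.0868
gripper_force: 0.0
```

Run:
```python
from h import *
r=look('w7');vessel(*r,(.381,-.286),.044,.045);go(r[0],.381,-.286,-2)
```

```text
t 16.4 tcp [ 0.3825 -0.2846  0.1875] [-1.8e+02 -1.0e-01 -1.9e+00] open 0.08681745197095951 F [ 0.3  0.1 -0.4]
amber all 172 z [0.013 0.029 0.043] [array([ 400.3, -285.5]), array([16. , 48.1]), np.float64(4.0)]
amber top 52 z [0.036 0.041 0.043] [array([ 401. , -283.8]), array([14. , 45.9]), np.float64(8.7)]
cap 2104 z [0.056 0.058 0.06 ] [array([ 382. , -286.8]), array([50.1, 51. ]), np.float64(67.0)]
turn rad 0.001  then shift cm x -0.15 y 0.15  tcp z 18.75 cm
```

The vial is down, cap at 84 mm. The jar is at (0.382, -0.287).

Emit:
move_arm:
  moves: [8.7,0,0.25,0,0,0,0,8.7,0,0,4,0,0,0,8.7,0,0,4,0,0,0,8.7,0,0,4,0,0,0,8.7,0,0,2.5,0,0,0,8.7,0,0,1.3,0,0,0,8.7,0,0,0.6,0,0,0,8.7,0,0,0,0,0,0]

```text
clock: 17.25
tool_pos: [0.3848, -0.2888, 0.0218]
orientation: [-180.0, 0.1, -1.9]
force: [-0.9, -0.5, 0.1]
opening: 0.0871
gripper_force: 0.0
```

Emit:
move_arm:
  moves: [4.6,0,0,0,0,0,0,4.6,0,0,0,0,0,0,4.6,0,0,0,0,0,0,4.6,0,0,0,0,0,0,4.6,0,0,0,0,0,0,4.6,0,0,0,0,0,0,4.6,0,0,0,0,0,0]

```text
clock: 17.95
tool_pos: [0.385, -0.2884, 0.023]
orientation: [180.0, -0.0, -1.9]
force: [-0.9, 1.2, 6.1]
opening: 0.0536
gripper_force: 30.0
```

Emit:
move_arm:
  moves: [4.6,0,0,-1,0,0,0,4.6,0,0,-3,0,0,0,4.6,0,0,-4,0,0,0,4.6,0,0,-4,0,0,0,4.6,0,0,-3,0,0,0,4.6,0,0,-1,0,0,0,4.6,0.4,-1.2,0,0,0,0]

```text
clock: 18.65
tool_pos: [0.3895, -0.277, 0.1842]
orientation: [180.0, -0.2, -2.0]
force: [0.1, 0.8, -1.1]
opening: 0.0536
gripper_force: 30.0
```

Emit:
move_arm:
  moves: [4.6,0.6,-3.2,0,0,0,0,4.6,0.6,-3.2,0,0,0,0,4.6,0.6,-3.2,0,0,0,0,4.6,0.6,-3.2,0,0,0,0,4.6,0.6,-3.2,0,0,0,0,4.6,0.6,-3.2,0,0,0,0,4.6,0.6,-3.2,0,0,0,0,4.6,0.6,-3.2,0,0,0,0]

```text
clock: 19.45
tool_pos: [0.4446, -0.0207, 0.181]
orientation: [180.0, 0.2, -1.9]
force: [0.8, -0.9, -1.5]
opening: 0.0532
gripper_force: 30.0
```

Emit:
move_arm:
  moves: [4.6,0.6,-3.2,0,0,0,0,4.6,0.6,-3.2,0,0,0,0,4.6,0.6,-3.2,0,0,0,0,4.6,0.6,-3.2,0,0,0,0,4.6,0.6,-3.2,0,0,0,0,4.6,0.6,-3.2,0,0,0,0,4.6,0.6,-3.2,0,0,0,0,4.6,0.6,-3.2,0,0,0,0]

```text
clock: 20.25
tool_pos: [0.5011, 0.2332, 0.1806]
orientation: [179.9, 0.2, -1.9]
force: [0.7, 0.0, -1.1]
opening: 0.0531
gripper_force: 30.0
```

Emit:
move_arm:
  moves: [4.6,0.6,-3.2,0,0,0,0,4.6,0.6,-3.2,0,0,0,0,4.6,0.6,-3.2,0,0,0,0,4.6,0.6,-3.2,0,0,0,0,4.6,0.2,-0.6,0,0,0,0,4.6,0,0,0,0,0,0,4.6,0,0,0,0,0,0]

```text
clock: 20.95
tool_pos: [0.5318, 0.3642, 0.1811]
orientation: [179.9, 0.1, -1.9]
force: [-0.4, -0.1, -0.9]
opening: 0.0531
gripper_force: 30.0
```

Run:
```python
from h import *
r=look('w8');plate(*r,(.535,.361));go(r[0],.535,.361,-2)
```

```text
t 20.95 tcp [0.5318 0.3642 0.1811] [ 1.799e+02  1.000e-01 -1.900e+00] open 0.05314599952211957 F [-0.4 -0.1 -0.9]
plate px [263. 162.] 3423 [array([535.4, 358.4]), array([96.4, 95.8]), np.float64(68.9)]
recess px [264. 171.] 2624 [array([539.9, 358.4]), array([65.9, 60. ]), np.float64(83.0)]
turn rad 0.001  then shift cm x 0.33 y 0.31  tcp z 18.11 cm
```

View pics/w8.png

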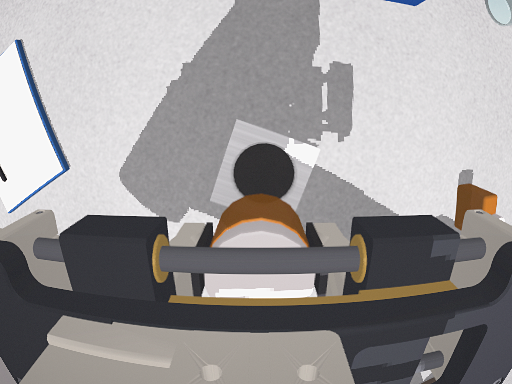

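The large round recess is at (264,171), with the jar upright in the jaws in front of it. Target (0.5355, 0.359).

Emit:
move_arm:
  moves: [4.6,0.45,0.5,0,0,0,0,4.6,0,0,3,0,0,0,4.6,0,0,3.5,0,0,0,4.6,0,0,3,0,0,0,4.6,0,0,2.5,0,0,0,4.6,0,0,1.5,0,0,0,4.6,0,0,0.8,0,0,0,4.6,0,0,0.2,0,0,0]

```text
clock: 21.8
tool_pos: [0.5373, 0.3593, 0.0374]
orientation: [180.0, 0.0, -2.0]
force: [0.5, -0.1, -0.2]
opening: 0.0532
gripper_force: 30.0
```

Emit:
move_arm:
  moves: [4.6,0,0,0.2,0,0,0,4.6,0,0,0.1,0,0,0,4.6,0,0,0.1,0,0,0,4.6,0,0,0,0,0,0]

```text
clock: 22.2
tool_pos: [0.5373, 0.36, 0.0341]
orientation: [-180.0, -0.0, -1.9]
force: [0.5, -0.8, -1.7]
opening: 0.0534
gripper_force: 30.0
```

Emit:
move_arm:
  moves: [4.6,0,0,0.2,0,0,0,4.6,0,0,0.2,0,0,0,4.6,0,0,0.1,0,0,0,4.6,0,0,0.05,0,0,0,4.6,0,0,0.05,0,0,0,4.6,0,0,0,0,0,0]

```text
clock: 22.8
tool_pos: [0.5372, 0.3598, 0.0275]
orientation: [180.0, 0.0, -1.9]
force: [-0.2, -0.7, -1.5]
opening: 0.0533
gripper_force: 30.0
```

Emit:
move_arm:
  moves: [4.6,0,0,0.05,0,0,0,4.6,0,0,0.05,0,0,0,4.6,0,0,0,0,0,0]

```text
clock: 23.1
tool_pos: [0.5373, 0.3598, 0.0271]
orientation: [-180.0, -0.0, -1.9]
force: [-2.0, -0.9, 4.3]
opening: 0.0535
gripper_force: 30.0
```

Floor contact. Release and rise; the flask is next.

Emit:
move_arm:
  moves: [8.7,0,0,0,0,0,0,8.7,0,0,0,0,0,0,8.7,0,0,0,0,0,0,8.7,0,0,-1,0,0,0,8.7,0,0,-4,0,0,0,8.7,0,0,-5,0,0,0,8.7,0,0,-5,0,0,0,8.7,0,0,-1,0,0,0]

```text
clock: 23.9
tool_pos: [0.5398, 0.3618, 0.1947]
orientation: [-179.6, -0.5, -1.9]
force: [1.5, 0.2, -0.9]
opening: 0.087
gripper_force: 0.0
```

Run:
```python
from h import *
r=look('w9');vessel(*r,(.5355,.36),.048,.045);go(r[0],.484,.084,8)
```

```text
t 23.9 tcp [0.5398 0.3618 0.1947] [-179.6   -0.5   -1.9] open 0.0870305422207393 F [ 1.5  0.2 -0.9]
amber all 241 z [0.013 0.035 0.048] [array([552. , 360.9]), array([17.2, 48.7]), np.float64(3.0)]
amber top 88 z [0.041 0.046 0.048] [array([551.9, 360.9]), array([16.9, 48.7]), np.float64(3.0)]
cap 2028 z [0.059 0.062 0.064] [array([534.4, 360.2]), array([49.8, 50. ]), np.float64(3.5)]
turn rad -0.172  then shift cm x -9.39 y 26.73  tcp z 19.47 cm
```

Emit:
move_arm:
  moves: [8.7,0,0,0,0,0,-0.085,8.7,0,0,0,0,0,-0.085]

```text
clock: 24.15
tool_pos: [0.5369, 0.3596, 0.1868]
orientation: [-180.0, -0.0, 8.0]
force: [-0.1, -0.3, 0.1]
opening: 0.087
gripper_force: 0.0
```

Emit:
move_arm:
  moves: [8.7,-1.2,3.35,0,0,0,0,8.7,-1.2,3.35,0,0,0,0,8.7,-1.2,3.35,0,0,0,0,8.7,-1.2,3.35,0,0,0,0,8.7,-1.2,3.35,0,0,0,0,8.7,-1.2,3.35,0,0,0,0,8.7,-1.2,3.35,0,0,0,0,8.7,-1.2,3.35,0,0,0,0]

```text
clock: 24.95
tool_pos: [0.4777, 0.0798, 0.1864]
orientation: [180.0, 0.0, 7.8]
force: [0.6, 0.2, -0.1]
opening: 0.0873
gripper_force: 0.0
```

Emit:
move_arm:
  moves: [8.7,0,0,0,0,0,0,8.7,0,0,0,0,0,0]

```text
clock: 25.15
tool_pos: [0.4783, 0.0805, 0.1867]
orientation: [-180.0, -0.0, 7.7]
force: [-0.4, 0.5, 0.2]
opening: 0.0867
gripper_force: 0.0
```

Run:
```python
from h import *
r=look('w10');vessel(*r,(.484,.084),.062,.05);go(r[0],.484,.084,8)
```

```text
t 25.15 tcp [0.4783 0.0805 0.1867] [-180.    -0.     7.7] open 0.08671478333145231 F [-0.4  0.5  0.2]
amber all 1199 z [0.024 0.062 0.063] [array([485.4,  83.2]), array([60.9, 25. ]), np.float64(4.7)]
amber top 1101 z [0.058 0.062 0.063] [array([485.4,  83.2]), array([60.8, 25. ]), np.float64(4.7)]
cap 448 z [0.073 0.083 0.085] [array([484.9,  82.7]), array([19.5, 20.1]), np.float64(49.0)]
turn rad -0.005  then shift cm x 0.61 y -0.27  tcp z 18.67 cm
```

View pics/w10.png

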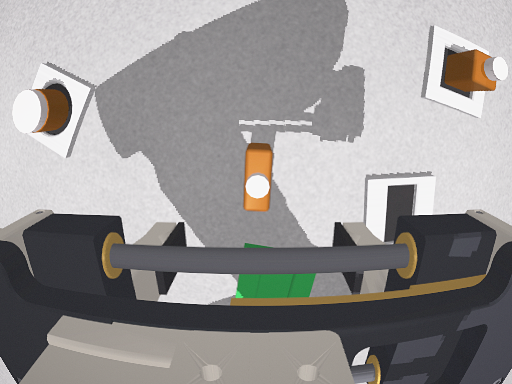

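The flask is at (258,178), with the jar seated upper left and the square bottle upper right. The aluminium oblong plate is at (400,205) and the green one at (275,270). The flask is at (0.485, 0.083), yaw 4.7°.

Emit:
move_arm:
  moves: [8.7,0,0,0,0,0,0.052,8.7,0.7,-0.2,4,0,0,0,8.7,0,0,4,0,0,0,8.7,0,0,3.5,0,0,0,8.7,0,0,2,0,0,0,8.7,0,0,1.2,0,0,0,8.7,0,0,0.5,0,0,0,8.7,0,0,0,0,0,0]

```text
clock: 26.0
tool_pos: [0.4851, 0.0843, 0.0339]
orientation: [180.0, 0.1, 4.9]
force: [0.2, -0.1, 0.7]
opening: 0.0869
gripper_force: 0.0
```

Emit:
move_arm:
  moves: [1.8,0,0,0,0,0,0,1.8,0,0,0,0,0,0,1.8,0,0,0,0,0,0,1.8,0,0,0,0,0,0,1.8,0,0,0,0,0,0,1.8,0,0,0,0,0,0,1.8,0,0,0,0,0,0,1.8,0,0,0,0,0,0]

```text
clock: 26.8
tool_pos: [0.4853, 0.0838, 0.0346]
orientation: [180.0, 0.0, 4.8]
force: [-0.3, 0.1, -0.7]
opening: 0.0283
gripper_force: 0.0
```

Emit:
move_arm:
  moves: [1.8,0,0,0,0,0,0,1.8,0,0,0,0,0,0,1.8,0,0,0,0,0,0]

```text
clock: 27.1
tool_pos: [0.4852, 0.0837, 0.0345]
orientation: [180.0, 0.0, 4.8]
force: [-0.1, -1.5, 0.3]
opening: 0.0259
gripper_force: 30.0
```

Emit:
move_arm:
  moves: [1.8,0,0,-1,0,0,0,1.8,0,0,-3,0,0,0,1.8,0,0,-4,0,0,-0.05,1.8,0,0,-4,0,0,-0.06,1.8,0,0,-3,0,0,0,1.8,0,0,0,0,0,0]

```text
clock: 27.7
tool_pos: [0.4875, 0.0848, 0.1898]
orientation: [-179.9, -0.5, 11.2]
force: [0.5, 0.2, -2.4]
opening: 0.0257
gripper_force: 30.0
```

Emit:
move_arm:
  moves: [1.8,-0.4,1.2,0,0,0,0,1.8,-1,2.8,0,0,0,0,1.8,-1,2.8,0,0,0,0,1.8,-1,2.8,0,0,0,0,1.8,-1,2.8,0,0,0,0,1.8,-1,2.8,0,0,0,0,1.8,-1,2.5,0,0,0,0,1.8,0,0,0,0,0,0]

```text
clock: 28.5
tool_pos: [0.4544, -0.1049, 0.1832]
orientation: [-180.0, 0.2, 11.0]
force: [-0.1, 0.4, -1.8]
opening: 0.0259
gripper_force: 30.0
```

Run:
```python
from h import *
r=look('w11');plate(*r,(.455,-.101));go(r[0],.455,-.101,11)
```

```text
t 28.5 tcp [ 0.4544 -0.1049  0.1832] [-180.     0.2   11. ] open 0.025915182885686172 F [-0.1  0.4 -1.8]
plate px [256. 167.] 4008 [array([ 456.2, -102.4]), array([95.6, 96.2]), np.float64(11.6)]
recess px [257. 159.] 1342 [array([472. , -98.5]), array([43.4, 38.3]), np.float64(11.5)]
turn rad -0.001  then shift cm x 0.14 y -0.37  tcp z 18.32 cm
```

View pics/w11.png

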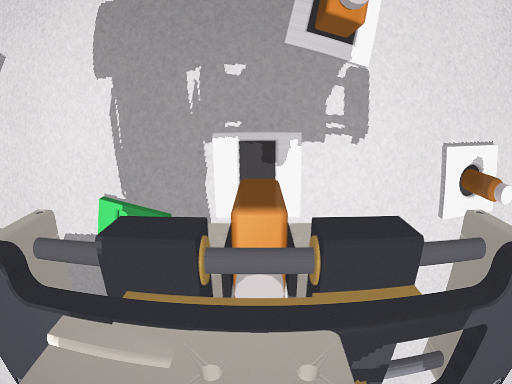

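The flask, in the jaws, is over the aluminium oblong plate (recess at (257,160)), aligned to 11°. The green plate is off to the left at (130,215), and the vial is seated at (480,185). Lowering.

Emit:
move_arm:
  moves: [1.8,0.15,-0.25,0,0,0,0,1.8,0,0,3,0,0,0,1.8,0,0,3.5,0,0,0,1.8,0,0,3,0,0,0,1.8,0,0,2,0,0,0,1.8,0,0,1.5,0,0,0,1.8,0,0,0.7,0,0,0,1.8,0,0,0,0,0,0]

```text
clock: 29.35
tool_pos: [0.4571, -0.099, 0.0467]
orientation: [-180.0, 0.1, 11.2]
force: [-0.9, -0.1, -1.3]
opening: 0.0257
gripper_force: 30.0
```

Emit:
move_arm:
  moves: [1.8,0,0,0.1,0,0,0,1.8,0,0,0.1,0,0,0,1.8,0,0,0.1,0,0,0,1.8,0,0,0,0,0,0]

```text
clock: 29.75
tool_pos: [0.4578, -0.0995, 0.0449]
orientation: [180.0, -0.0, 11.1]
force: [-0.7, 0.0, -2.4]
opening: 0.0262
gripper_force: 30.0
```

Emit:
move_arm:
  moves: [1.8,-0.15,0.2,0.2,0,0,0,1.8,0,0,0.2,0,0,0,1.8,0,0,0.1,0,0,0,1.8,0,0,0.05,0,0,0,1.8,0,0,0.05,0,0,0,1.8,0,0,0,0,0,0]

```text
clock: 30.35
tool_pos: [0.4565, -0.1017, 0.0386]
orientation: [180.0, 0.0, 11.1]
force: [0.7, 0.2, -1.6]
opening: 0.0256
gripper_force: 30.0
```

Emit:
move_arm:
  moves: [1.8,0,0,0.05,0,0,0,1.8,0,0,0.05,0,0,0,1.8,0,0,0,0,0,0]

```text
clock: 30.65
tool_pos: [0.4566, -0.1017, 0.0385]
orientation: [180.0, -0.0, 11.2]
force: [-3.9, 1.3, 13.2]
opening: 0.0255
gripper_force: 30.0
```

Contact. Release, rise, and check all four.

Emit:
move_arm:
  moves: [8.7,0,0,0,0,0,0,8.7,0,0,0,0,0,0,8.7,0,0,0,0,0,0,8.7,0,0,0,0,0,0,8.7,0,0,-1,0,0,0,8.7,0,0,-4,0,0,0,8.7,0,0,-5,0,0,0,8.7,0,0,-5,0,0,0]

```text
clock: 31.45
tool_pos: [0.4559, -0.1019, 0.1899]
orientation: [180.0, 0.0, 11.1]
force: [1.4, -0.3, -0.3]
opening: 0.0837
gripper_force: 0.0
```

Emit:
move_arm:
  moves: [8.7,0,0,-4,0,0,0,8.7,0,0,-4,0,0,0,8.7,0,0,0,0,0,0,8.7,0,0,0,0,0,0]

```text
clock: 31.85
tool_pos: [0.4567, -0.1016, 0.269]
orientation: [-180.0, -0.2, 11.1]
force: [-0.4, -0.6, -0.9]
opening: 0.0869
gripper_force: 0.0
```

Run:
```python
from h import *
r=look('w12')
vessel(*r,(.456,-.102),.066,.05)
from plant import vision
p,d=vision.snapshot('scene');cv2.imwrite('pics/s2.png',cv2.resize(p[60:330,150:410,::-1],(780,600)))
```

```text
t 31.85 tcp [ 0.4567 -0.1016  0.269 ] [-180.    -0.2   11.1] open 0.08694508552395626 F [-0.4 -0.6 -0.9]
amber all 779 z [0.025 0.066 0.068] [array([ 456.9, -101.9]), array([60.9, 25.7]), np.float64(10.7)]
amber top 723 z [0.061 0.066 0.068] [array([ 456.8, -101.9]), array([60.7, 25.7]), np.float64(10.7)]
cap 268 z [0.08  0.087 0.089] [array([ 456. , -102.1]), array([20.2, 19.5]), np.float64(11.7)]
```

View pics/s2.png

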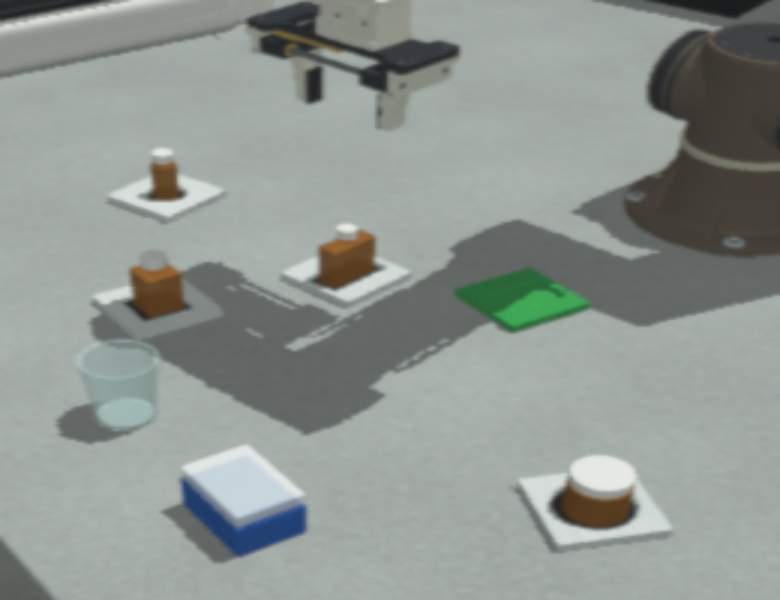

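All four vessels stand upright in their own recesses: vial (165,178), flask (347,258), square bottle (157,288), jar (600,490). The gripper is clear, and the beaker and tip box look unmoved.

```bash
python3 -c "
from plant import ctrl
print(ctrl.close_job())"
```

```text
the job is handed in; nothing more can be done
None
```

I placed all four vessels upright on the floors of their matching recesses, released them, and handed the job in at about 32 s of the 128 s limit; the hand-in returned no verdict.

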